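Carry the stamping tote on its turning grip and stop its swing over the tray

TASK

Take the wooden stamping tote by its black turning grip, draw it out of the slanted rack and carry it, hanging, to the grey tray. Its ink pots are open, so never let it tip far, do not set it down or hold it anywhere but by the grip on the way, stop its swing and let it hang quite still above the middle of the tray for at least three seconds, and only then lower it gently so that it stands flat inside the rim, and let go. Leave the other things on the desk where they are.

Things in the scene. Friction and masses are not known exactly. Their poses are not given: they have to be found in the camera images.
- grip: black round grip sleeve, 26 mm diameter, 100 mm long, to be pinched from above across its diameter. Origin at its centre, x along it (level). The tote turns about this axis almost without friction while the sleeve stays fixed in the hand. 160 mm clear between the tote's end boards, which rise 20 mm above the axis; 150 mm clear below it. Starts about 254 mm above the desk
- tote: plywood tote on the grip, 180 mm long (x), 80 wide (y), 255 high. Origin on the turning axis at the grip's centre; x along the grip, z from underside up to grip (vertical within 0.01 rad when hung at rest). Mass 0.75 kg (+-20 %), centre of mass 204 mm below the axis; swings only about x, like a 214 mm simple pendulum (period 0.93 s), halving in about 20 s
- tote_base (a point): centre of the underside of the tote, 235 mm below the turning axis along the tote's own z
- rack: slanted wooden rack, fixed, 190 mm deep (x), 180 wide (y), origin at the desk under its middle, z up. Its bays lean 0.22 rad towards its own +y. The tote stands in the outermost bay on the +y side; packs of cards fill the other bay, on the -y side. Its highest point, there, is 102 mm above the desk
- bay (a point): centre of the sloping floor of the tote's bay, 92 mm wide across the lean, between partitions 50 mm high along the lean, 12 mm thick. The tote (leaning 0.22 rad, its top towards the rack's +y) must be drawn out along its own leaning z axis by over 55 mm; once its underside leaves the partition it swings free from that lean
- tray: grey plastic tray, fixed to the desk, outside 222 mm long (x), 120 mm wide (y) and 26 mm high, walls 8 mm thick. The tote goes in with its length along the tray's length, either way round. Origin at the centre of its underside; z up
- tray_in (a point): centre of the tray's inner floor (206 x 104 mm), 8 mm above the desk; the rim is 18 mm above it
- stamp: loose red round stamp standing on the desk beyond the work area, 52 mm across, 82 mm high; leave alone. Origin at the centre of its underside
- cap: loose red stamp cap like a small bowl, 58 mm across, 30 mm high; leave alone. Origin at the centre of its underside
- inkpad: loose red ink pad in a clear case with its lid raised, 110 x 75 mm, about 75 mm high; leave alone. Origin at the centre of its underside
- cards: loose stack of lending cards, 75 x 125 x 32 mm; leave alone. Origin at the centre of its underside

How it is judged:
By the outcome, as a careful person would: the job done as asked, in the order asked, and still so for the second after the job is handed in, with the robot touching nothing.
It also fails if it takes over 53 s, if anything falls off the work surface, if the arm or the gripper's body presses on something with over 40 N, if the wrist force passes 120 N, or if a joint passes its speed limit or range.

ROBOT

A 6-joint arm with a two-finger parallel gripper is mounted at the origin on the work surface. World frame = base frame: x ahead of the robot, y to its left, z up, the work surface at z = 0. Lengths are in m, angles in rad, forces in N, time in s.
With the tool pointing down it reaches from about 0.425 to 0.95 m from the base axis. Payload 3.5 kg.
Tool frame: the origin (TCP) lies midway between the tips of the shut fingers; the grasp point (between the pads) lies 19 mm behind it; z points along the fingers, y is the line along which they close (so a half turn about z gives the same grasp; the last joint's range is limited). The gripper opens to 85 mm and grips with 20 to 120 N. Pads are 22 mm wide; open, the fingers measure 114 mm over their backs; the gripper's body (76 mm by 85 mm) begins 54 mm behind the grasp point. The pads swing forward as they close: fully open they stand 13 mm farther back than shut.
Start: joints at [-1.447, 0.286, 1.577, -0, 1.279, -0.15], TCP at [0.183, -0.65, 0.231] pointing down, gripper open.
Joint ranges: [-2.77, 2.77], [-0.9, 2.22], [0.21, 2.48], [-1.53, 4.67], [0.24, 2.81], [-2.84, 2.84]. Speed limits (rad/s): [2.79, 2.79, 3.14, 3.14, 3.14, 3.14].

INTERFACE

Orientations are given as a unit quaternion [x, y, z, w].
In Python, from plant import ctrl gives the robot as it stands.
- The arm moves only by the tool move_arm, never from a script. Its argument "plan" is a list of rows, each an object of numbers: "x", "y", "z": the shift along the tool's x, y, z in m; "yaw": the turn about the tool's z in rad; "fingers": the closure, from 0 (fully open) to 1 (shut). In form: [{"x": .., "y": .., "z": .., "yaw": .., "fingers": ..}, ...]. A call has 1 to 5 rows; each row is the pose to reach, as a shift and turn from the pose commanded when the call began, along the tool's axes at that moment; what a row does not reach only later rows make up. A row lasts 1/10 s, in which the tool goes at most 50 mm and 8.59 degrees, less where a joint would pass 70% of its speed; a pose out of reach is approached as far as the arm can. A call with a gripper value outside its range is refused whole. The fingers move at their own pace and stop on an object; "force" is the grip in N (left out, the last holds). Time passes only in rows, so rows that repeat a pose let the fingers close. It gives the time, the measured TCP pose, the force, the opening and the grip force at its end, in the units of the state.
- ctrl.get_state(): the state, without advancing time (a new reading comes with each control period).
- ctrl.read_camera(name): name is "scene" or "top"; returns the picture (400x640x3 uint8, red, green, blue); there is no depth.
- ctrl.camera_model(name): a dict with "intrinsics" (3x3 intrinsics, pixels), "cam_to_world" (4x4, takes a point from camera to world coordinates). Camera axes: x right, y up, looking along -z (the intrinsics and any distortion apply to the point x, -y, -z); pixel columns grow to the right and rows downward; lengths in m; the calibration is good to about 2 mm. A picture is of the moment at which its call begins. camera_model takes no time and is no camera call.
- ctrl.sign_off(): hands the job in; it is judged then, once.
The state is a dict: "time": time; "qpos": joint angles; "dq": joint speeds; "joint_efforts": joint torques, N m; "eef_pos": TCP position; "tcp_rot": TCP orientation; "contact_force": force on the tool from outside, world axes, zero at the start; "wrist_torque": the same for the moment, N m; "opening": opening from 0.0 (shut) to 1.0 (fully open); "finger_force": force on a finger pad.
Only numpy, scipy, OpenCV 4.12 (cv2) and the standard library are available. Lean on these libraries where they do the work, as an engineer would, in place of code of your own. Each camera call takes 0.05 s, during which the arm holds its last target. There are 200 camera calls.

## Working session

There is one attempt and no reset: what is moved stays moved. The work goes in short steps, Python scripts to look and compute and a tool call to move; the robot and the scene stay as the last step left them, time stands still between calls to the robot, and variables do not carry over. Pictures are saved under pics/ and viewed, at most 10 in all, crops included, and the job is handed in when it is done.

Besides the shell and the picture viewer there is one more tool, called in YAML: its name, and indented under it one key for each argument. move_arm: Moves the arm, as the interface text tells. Its arguments: {"type":"object","properties":{"plan":{"type":"array"},"force":{"type":"number"}},"required":["plan"]}

```bash
mkdir -p pics; ls
python3 - <<'E'
from plant import ctrl
import cv2,numpy as np
for n in("scene","top"):
    im=ctrl.read_camera(n); cv2.imwrite(f"pics/{n}0.png",im[:,:,::-1])
    m=ctrl.camera_model(n); print(n,{k:np.round(v,4).tolist() if not isinstance(v,str) else v for k,v in m.items()})
s=ctrl.get_state();print({k:np.round(v,3).tolist() for k,v in s.items()})
E
```

```text
pics
scene {'intrinsics': [[422.0762, 0.0, 323.9807], [0.0, 422.0762, 195.5178], [0.0, 0.0, 1.0]], 'cam_to_world': [[0.1072, -0.7309, 0.674, 1.2228], [0.9942, 0.0795, -0.0719, -0.0449], [-0.001, 0.6778, 0.7352, 0.8189], [0.0, 0.0, 0.0, 1.0]]}
top {'intrinsics': [[504.9478, 0.0, 314.8884], [0.0, 504.9478, 197.5329], [0.0, 0.0, 1.0]], 'cam_to_world': [[-0.0187, 0.9928, -0.1187, 0.5054], [-0.9998, -0.0188, 0.0002, 0.049], [-0.002, 0.1186, 0.9929, 1.3369], [0.0, 0.0, 0.0, 1.0]]}
{'time': 0.1, 'qpos': [-1.447, 0.287, 1.578, -0.0, 1.279, -0.15], 'dq': [0.001, -0.001, -0.004, 0.001, -0.0, -0.001], 'joint_efforts': [0.001, -40.73, -29.37, -0.0, 0.003, -0.0], 'eef_pos': [0.182, -0.649, 0.23], 'tcp_rot': [0.991, 0.136, -0.0, -0.001], 'contact_force': [0.27, 0.557, 0.36], 'wrist_torque': [-0.022, -0.038, 0.035], 'finger_force': 0.0, 'opening': 1.001}
```

View pics/scene0.png

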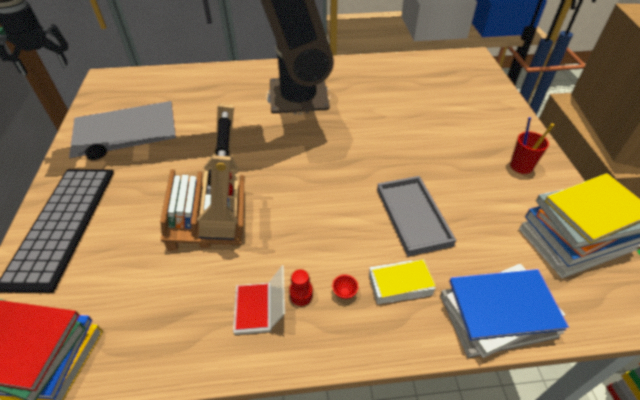

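View pics/top0.png

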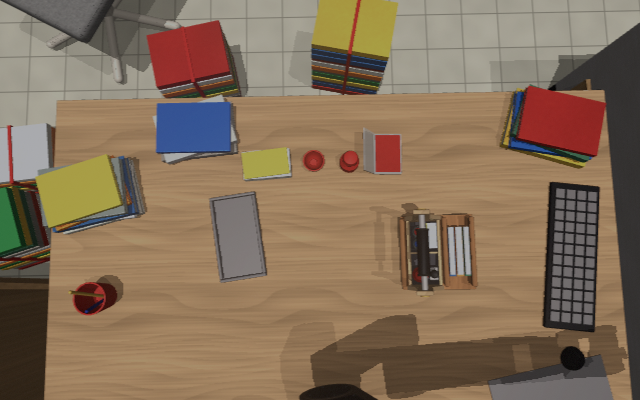

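Scene view: tote at about (220,185), black grip near (224,130), cards on its left, tray at (415,215). Top view: grip at (424,245), rack (437,252), tray (238,237). Next I'll zoom in.

Run:
```python
import cv2,numpy as np
a=cv2.imread("pics/scene0.png")[95:255,150:260]; b=cv2.imread("pics/top0.png")[200:300,390:490]
a=cv2.resize(a,None,fx=3.7,fy=3.7,interpolation=cv2.INTER_CUBIC); b=cv2.resize(b,None,fx=3.9,fy=3.9,interpolation=cv2.INTER_CUBIC)
o=np.zeros((600,800,3),np.uint8);o[:a.shape[0],:a.shape[1]]=a;o[:b.shape[0],410:410+b.shape[1]]=b
cv2.imwrite("pics/crop1.png",o)
for n,(r0,r1,c0,c1) in dict(scene=(100,165,210,240),top=(205,300,412,436)).items():
    im=cv2.imread(f"pics/{n}0.png")[r0:r1,c0:c1]; m=(im.max(2)<60).astype(np.uint8)
    k,l,s,c=cv2.connectedComponentsWithStats(m)
    for i in range(1,k):
        if s[i,4]>30:
            ys,xs=np.where(l==i); P=np.c_[xs+c0,ys+r0].astype(np.float32); print(n,s[i].tolist(),(c[i]+[c0,r0]).round(1),cv2.minAreaRect(P))
```

```text
scene [5, 18, 16, 37, 400] [223.2 135.1] ((222.5840606689453, 135.73895263671875), (13.237281799316406, 35.98678207397461), 3.814074993133545)
top [0, 17, 24, 56, 821] [421.7 252.3] ((423.5, 249.5), (55.0, 23.0), 90.0)
top [0, 71, 9, 9, 38] [415.  281.7] ((414.51763916015625, 281.7294006347656), (11.280384063720703, 5.423261642456055), 40.60129928588867)
top [16, 74, 8, 6, 41] [431.4 281.8] ((431.5, 281.5), (5.0, 7.0), 90.0)
```

View pics/crop1.png

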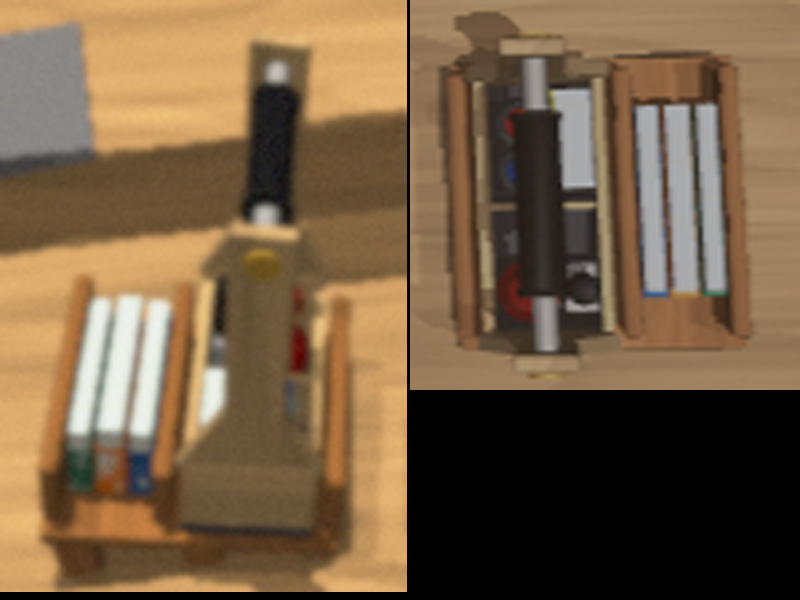

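```bash
cat > h.py <<'E'
from plant import ctrl
import numpy as np, cv2
def ray(n,uv):
    m=ctrl.camera_model(n);K=np.array(m["intrinsics"]);T=np.array(m["cam_to_world"])
    d=np.linalg.inv(K)@[uv[0],uv[1],1];d=T[:3,:3]@[d[0],-d[1],-d[2]]
    return T[:3,3],d/np.linalg.norm(d)
def plane(n,uv,z):
    o,d=ray(n,uv);return o+d*(z-o[2])/d[2]
def tri(a,b):
    (o1,d1),(o2,d2)=ray("scene",a),ray("top",b)
    s=np.linalg.lstsq(np.c_[d1,-d2],o2-o1,rcond=None)[0]
    p,q=o1+s[0]*d1,o2+s[1]*d2
    return (p+q)/2,np.linalg.norm(p-q)
E
python3 - <<'E'
from h import *
np.set_printoptions(precision=4,suppress=True)
top=cv2.imread("pics/top0.png");sc=cv2.imread("pics/scene0.png")
# silver rod columns in the top image, rows outside the sleeve
def cols(im,rows,c0,c1,f):
    L=[]
    for r in rows:
        x=np.where(f(im[r,c0:c1].astype(int)))[0]
        if len(x): L.append((r,x.min()+c0,x.max()+c0,len(x)))
    return L
silver=lambda p:(p.min(1)>115)&(p.max(1)-p.min(1)<28)
dark=lambda p:p.max(1)<65
print("rod",cols(top,[218,221,224,280,284,287],415,432,silver))
print("sleeve rows top",[int(top[r,423].max()) for r in range(222,234)],[int(top[r,424].max()) for r in range(270,282)])
print("scene rows",[int(sc[r,224].max()) for r in range(112,124)],[int(sc[r,222].max()) for r in range(146,160)])
print("scene sleeve",cols(sc,range(122,150,5),212,236,dark))
for a,b in [((224.3,118.5),(422.8,228.7)),((224.3,118.5),(423.6,275.6)),((222.2,152.3),(422.8,228.7))]:
    print(tri(a,b))
# tray: grey mask, outer outline
for n,(r0,r1,c0,c1) in dict(scene=(170,260,370,460),top=(185,290,200,275)).items():
    im=cv2.imread(f"pics/{n}0.png")[r0:r1,c0:c1].astype(int)
    m=((im.max(2)-im.min(2))<28).astype(np.uint8)
    cs=max(cv2.findContours(m,cv2.RETR_EXTERNAL,cv2.CHAIN_APPROX_NONE)[0],key=cv2.contourArea)
    R=cv2.minAreaRect(cs); q=cv2.approxPolyDP(cv2.convexHull(cs),5,True)[:,0]+[c0,r0]
    print(n,R,q.tolist(),[plane(n,p,.026).round(4).tolist() for p in q])
E
```

```text
rod [(218, np.int64(420), np.int64(423), 4), (221, np.int64(420), np.int64(423), 4), (224, np.int64(420), np.int64(431), 9), (280, np.int64(423), np.int64(426), 4), (284, np.int64(423), np.int64(426), 4), (287, np.int64(423), np.int64(426), 4)]
sleeve rows top [149, 150, 152, 152, 153, 154, 71, 48, 44, 44, 47, 46] [58, 58, 57, 59, 48, 46, 132, 159, 159, 159, 159, 159]
scene rows [172, 192, 196, 191, 171, 109, 56, 31, 29, 34, 26, 30] [35, 25, 25, 53, 111, 163, 188, 188, 190, 202, 220, 225, 207, 165]
scene sleeve [(122, np.int64(219), np.int64(230), 12), (127, np.int64(219), np.int64(229), 11), (132, np.int64(218), np.int64(229), 12), (137, np.int64(217), np.int64(229), 13), (142, np.int64(217), np.int64(228), 12), (147, np.int64(217), np.int64(228), 12)]
(array([ 0.559 , -0.1639,  0.3317]), np.float64(0.0015025728064658153))
(array([ 0.4641, -0.1785,  0.2616]), np.float64(0.0031558204275346923))
(array([ 0.5632, -0.1812,  0.2523]), np.float64(0.0007190298846575311))
scene ((45.82438659667969, 44.61951446533203), (86.4656753540039, 49.728240966796875), 65.224853515625) [[419, 177], [454, 241], [408, 255], [378, 186]] [[0.4566, 0.2913, 0.026], [0.6715, 0.3176, 0.026], [0.6983, 0.2019, 0.026], [0.4776, 0.1764, 0.026]]
top ((37.28089904785156, 51.53731155395508), (85.4874267578125, 46.97111129760742), 81.97276306152344) [[254, 192], [266, 274], [221, 282], [209, 199]] [[0.6797, 0.2078, 0.026], [0.4667, 0.1779, 0.026], [0.4485, 0.2935, 0.026], [0.6634, 0.3256, 0.026]]
```

Run:
```python
from h import *
np.set_printoptions(precision=4,suppress=True)
for a,b in [((222.4,149.9),(421.9,227.9)),((224.9,117.3),(424.1,275.8)),((220.6,165.6),(421.3,212))]:
    print(tri(a,b))
pn=plane("top",(421.9,227.9),.262);pf=plane("top",(424.1,275.8),.262)
print(pn,pf,(pn+pf)/2,np.arctan2(*(pn-pf)[1::-1]),np.linalg.norm(pn-pf))
for p in [(421.6,221),(424.5,284)]: print(plane("top",p,.256))
a=cv2.imread("pics/scene0.png")[165:265,365:465]; b=cv2.imread("pics/top0.png")[185:290,195:280]
a=cv2.resize(a,None,fx=4,fy=4,interpolation=cv2.INTER_CUBIC); b=cv2.resize(b,None,fx=4.5,fy=4.5,interpolation=cv2.INTER_CUBIC)
o=np.zeros((480,800,3),np.uint8);o[:a.shape[0],:a.shape[1]]=a;o[:b.shape[0],410:410+b.shape[1]]=b
cv2.imwrite("pics/crop2.png",o)
```

```text
(array([ 0.5646, -0.1786,  0.2596]), np.float64(0.0008868894539340367))
(array([ 0.4638, -0.1779,  0.2646]), np.float64(0.0010154644603576949))
(array([ 0.5996, -0.1815,  0.2494]), np.float64(0.0018958877106855865))
[ 0.5645 -0.1777  0.262 ] [ 0.4637 -0.1779  0.262 ] [ 0.5141 -0.1778  0.262 ] 0.002062369833086183 0.10079234323732779
[ 0.5796 -0.179   0.256 ]
[ 0.4463 -0.1792  0.256 ]
```

View pics/crop2.png

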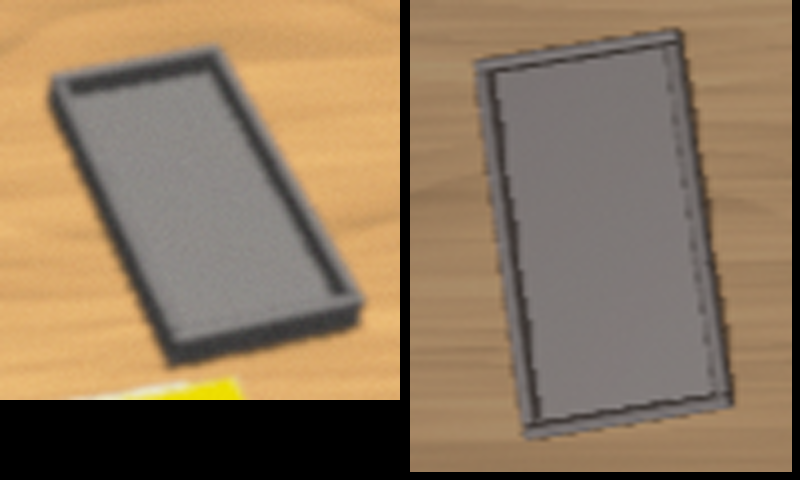

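Run:
```python
from h import *
np.set_printoptions(precision=4,suppress=True)
S=np.array([(53,78),(217,48),(360,300),(170,345)])/4-.4+[365,165]
T=np.array([(729,405),(527,437),(476,62),(678,32)]); T=(T-[410,0])/4.5-.4+[195,185]
C=[]
for s,t in zip(S,T):
    p,e=tri(s,t);C.append(p);print(p,round(e,4),plane("scene",s,.026),plane("top",t,.026))
for n,Q in(("scene",S),("top",T)):
    P=np.array([plane(n,q,.026) for q in Q]);d=(P[3]+P[2]-P[0]-P[1])/2;w=(P[1]+P[2]-P[0]-P[3])/2
    print(n,P.mean(0),np.arctan2(d[1],d[0]),np.linalg.norm(d),np.linalg.norm(w),np.arctan2(-w[0],w[1]))
print(np.mean(C,0))
# rack lean / direction: side posts in top view
for q in [(452,66),(470,345),(733,62),(742,342),(613,60),(627,345)]:
    print(plane("top",((q[0]-410)/3.9+390-.4,q[1]/3.9+200-.4),.09))
```

```text
[0.4649 0.1795 0.0198] 0.0008 [0.4707 0.1773 0.026 ] [0.4652 0.1793 0.026 ]
[0.4488 0.2949 0.0194] 0.0016 [0.4551 0.2913 0.026 ] [0.4493 0.2945 0.026 ]
[0.665  0.324  0.0218] 0.0036 [0.6677 0.3202 0.026 ] [0.6651 0.3249 0.026 ]
[0.6812 0.2069 0.0172] 0.0031 [0.6869 0.2026 0.026 ] [0.6804 0.2074 0.026 ]
scene [0.5701 0.2479 0.026 ] 0.12570534606122616 0.21612125583728767 0.11710054778946352 0.14947696026176027
top [0.565  0.2515 0.026 ] 0.13498024495253788 0.21750053729133678 0.11740178838515916 0.13346781381706938
[0.565  0.2513 0.0196]
[ 0.6031 -0.1619  0.09  ]
[ 0.4284 -0.1664  0.09  ]
[ 0.6022 -0.3403  0.09  ]
[ 0.4271 -0.3361  0.09  ]
[ 0.6049 -0.2642  0.09  ]
[ 0.4266 -0.2643  0.09  ]
```

Tray (right crop) rim corners sit near top-image pixels (266,275), (221,282), (210,198), (254,192). This gives a tray centre of about (0.566, 0.2505) with yaw 0.136. The grip centre is at about (0.5145, -0.1785, 0.2535) with yaw 0, leaning towards +y. Now I'll square the tool and rise.

move_arm:
  plan:
    - {"x": 0,"y": 0,"z": -0.03,"yaw": 0.09,"fingers": 0}
    - {"x": 0,"y": 0,"z": -0.065,"yaw": 0.18,"fingers": 0}
    - {"x": 0,"y": 0,"z": -0.1,"yaw": 0.272,"fingers": 0}
    - {"x": 0,"y": 0,"z": -0.1,"yaw": 0.272,"fingers": 0}
  force: 60

```text
time: 0.5
eef_pos: [0.1829, -0.6518, 0.3385]
tcp_rot: [1.0, 0.001, 0.001, 0.006]
contact_force: [0.3, -0.8, 1.2]
opening: 1.0
finger_force: 0.0
```

move_arm:
  plan:
    - {"x": 0.016,"y": -0.022,"z": 0,"yaw": 0,"fingers": 0}
    - {"x": 0.044,"y": -0.062,"z": 0,"yaw": 0,"fingers": 0}
    - {"x": 0.072,"y": -0.102,"z": 0,"yaw": 0,"fingers": 0}
    - {"x": 0.1,"y": -0.142,"z": 0,"yaw": 0,"fingers": 0}
    - {"x": 0.128,"y": -0.182,"z": 0,"yaw": 0,"fingers": 0}

```text
time: 1.0
eef_pos: [0.3108, -0.4655, 0.3296]
tcp_rot: [1.0, 0.001, -0.0, -0.001]
contact_force: [0.4, 0.1, 0.1]
opening: 1.0
finger_force: 0.0
```

move_arm:
  plan:
    - {"x": 0.028,"y": -0.04,"z": 0,"yaw": 0,"fingers": 0}
    - {"x": 0.056,"y": -0.08,"z": 0,"yaw": 0,"fingers": 0}
    - {"x": 0.084,"y": -0.12,"z": 0,"yaw": 0,"fingers": 0}
    - {"x": 0.112,"y": -0.16,"z": 0,"yaw": 0,"fingers": 0}
    - {"x": 0.14,"y": -0.2,"z": 0,"yaw": 0,"fingers": 0}

```text
time: 1.5
eef_pos: [0.4503, -0.2652, 0.33]
tcp_rot: [1.0, 0.001, -0.001, -0.0]
contact_force: [1.0, 0.1, -0.1]
opening: 1.0
finger_force: 0.0
```

move_arm:
  plan:
    - {"x": 0.028,"y": -0.04,"z": 0,"yaw": 0,"fingers": 0}
    - {"x": 0.052,"y": -0.074,"z": 0,"yaw": 0,"fingers": 0}
    - {"x": 0.064,"y": -0.0885,"z": 0,"yaw": 0,"fingers": 0}
    - {"x": 0.064,"y": -0.0885,"z": 0,"yaw": 0,"fingers": 0}
    - {"x": 0.064,"y": -0.0885,"z": 0,"yaw": 0,"fingers": 0}

```text
time: 2.0
eef_pos: [0.5133, -0.1785, 0.3301]
tcp_rot: [1.0, 0.002, -0.001, -0.0]
contact_force: [0.7, -0.9, -0.4]
opening: 1.002
finger_force: 0.0
```

move_arm:
  plan:
    - {"x": 0,"y": 0,"z": 0.03,"yaw": 0,"fingers": 0}
    - {"x": 0,"y": 0,"z": 0.06,"yaw": 0,"fingers": 0}
    - {"x": 0,"y": 0,"z": 0.085,"yaw": 0,"fingers": 0.2}
    - {"x": 0,"y": 0,"z": 0.098,"yaw": 0,"fingers": 0.4}
    - {"x": 0,"y": 0,"z": 0.098,"yaw": 0,"fingers": 0.5}

```text
time: 2.5
eef_pos: [0.512, -0.1791, 0.2307]
tcp_rot: [1.0, 0.0, -0.002, -0.001]
contact_force: [0.2, 1.2, 0.3]
opening: 0.518
finger_force: 0.0
```

Run:
```python
from h import *
s=ctrl.get_state();print(s["opening"],s["eef_pos"],s["contact_force"])
a=cv2.cvtColor(ctrl.read_camera("scene"),cv2.COLOR_RGB2BGR); b=cv2.cvtColor(ctrl.read_camera("top"),cv2.COLOR_RGB2BGR)
cv2.imwrite("pics/s1.png",a);cv2.imwrite("pics/t1.png",b)
a=cv2.resize(a[60:220,165:275],None,fx=3.7,fy=3.7,interpolation=cv2.INTER_CUBIC); b=cv2.resize(b[195:335,375:475],None,fx=3.9,fy=3.9,interpolation=cv2.INTER_CUBIC)
o=np.zeros((600,800,3),np.uint8);o[:a.shape[0],:a.shape[1]]=a;o[:b.shape[0],410:410+b.shape[1]]=b
cv2.imwrite("pics/crop3.png",o)
```

```text
0.5180549416822651 [ 0.51198229 -0.17908471  0.23072452] [0.19859379 1.16271355 0.26924405]
```

View pics/crop3.png

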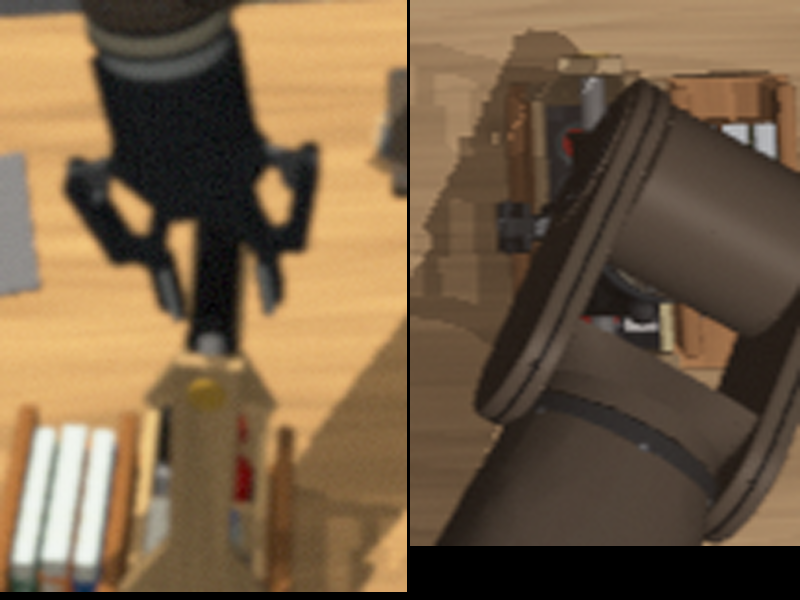

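The fingers straddle the black sleeve: pads at crop x≈172 and 268, sleeve ≈217. It is centred, so I'll close.

move_arm:
  plan:
    - {"x": 0,"y": 0,"z": 0,"yaw": 0,"fingers": 0.65}
    - {"x": 0,"y": 0,"z": 0,"yaw": 0,"fingers": 0.8}
    - {"x": 0,"y": 0,"z": 0,"yaw": 0,"fingers": 1}
    - {"x": 0,"y": 0,"z": 0,"yaw": 0,"fingers": 1}
    - {"x": 0,"y": 0,"z": 0,"yaw": 0,"fingers": 1}
  force: 70

```text
time: 3.1
eef_pos: [0.5146, -0.1793, 0.2355]
tcp_rot: [1.0, 0.001, 0.002, 0.001]
contact_force: [-1.1, -0.9, 5.2]
opening: 0.282
finger_force: 68.8
```

```bash
cat > sh.py <<'E'
import numpy as np
from scipy.optimize import minimize
L,g=.214,9.81; w=np.sqrt(g/L)
def sim(v,th,om,v0,lead):   # row velocities m/s; returns state at end, peak tilt
    pk=abs(th)
    def fly(th,om,t): return th*np.cos(w*t)+om/w*np.sin(w*t),om*np.cos(w*t)-th*w*np.sin(w*t)
    th,om=fly(th,om,lead)
    for x in v:
        om-=(x-v0)/L;v0=x
        for _ in range(4): th,om=fly(th,om,.025);pk=max(pk,abs(th))
    om+=v0/L
    return np.hypot(th,om/w),pk
def solve(N,D,th,v0,lead,vmax=.42,cost=lambda v:np.sum(np.diff(v)**2)):
    def f(v):
        a=sim(v,th,0,v0,lead)[0]
        return 200*a*a+cost(np.r_[v0,v,0])+(0 if D is None else 2000*(v.sum()*.1-D)**2)
    return minimize(f,np.full(N,.1),bounds=[(-vmax,vmax)]*N,options=dict(maxiter=3000,maxfun=10**6)).x
E
python3 - <<'E'
from sh import *
np.set_printoptions(precision=1,suppress=True)
for N in(10,12,14):
  for D in (None,.2,.3):
    v=solve(N,D,-.2,.055,.05)
    print(N,D,v*100,v.sum()*100,[np.round(sim(v,t,0,.055,l),3).tolist() for t,l in((-.2,.05),(-.22,.05),(-.2,.08),(-.2,.02))])
E
```

```text
10 None [ 6.1  9.8 14.7 18.1 18.2 14.5  8.2  1.7 -2.5 -3. ] 85.65945023346134 [[0.0, 0.2], [0.02, 0.22], [0.04, 0.2], [0.041, 0.2]]
10 0.2 [13.8 21.7 27.7 30.7 30.1 26.3 20.8 14.8  9.4  4.7] 199.93082176714623 [[0.0, 0.2], [0.02, 0.22], [0.041, 0.2], [0.04, 0.2]]
10 0.3 [20.6 32.1 39.2 41.7 40.4 36.7 31.8 26.2 19.8 11.5] 299.8699705183052 [[0.0, 0.2], [0.02, 0.22], [0.041, 0.2], [0.04, 0.213]]
12 None [ 5.6  8.3 11.6 13.5 12.5  8.5  2.5 -3.4 -7.2 -7.9 -5.8 -2.5] 35.658883522815636 [[0.0, 0.2], [0.02, 0.22], [0.041, 0.2], [0.041, 0.2]]
12 0.2 [11.3 18.5 25.3 29.7 30.3 27.  21.  14.4  9.   5.8  4.4  3.2] 199.9545735409498 [[0.0, 0.2], [0.02, 0.22], [0.041, 0.2], [0.041, 0.2]]
12 0.3 [14.8 24.8 33.7 39.6 41.1 38.2 32.2 25.2 18.9 14.2 10.7  6.6] 299.92713469159804 [[0.0, 0.2], [0.02, 0.22], [0.041, 0.2], [0.04, 0.202]]
14 None [ 5.5  8.  11.3 13.5 13.1  9.8  4.4 -1.2 -4.9 -5.8 -3.9 -0.6  2.2  2.6] 54.02039159838746 [[0.0, 0.2], [0.02, 0.22], [0.04, 0.2], [0.041, 0.2]]
14 0.2 [ 8.6 13.7 19.6 24.5 26.5 25.  20.7 15.2 10.3  7.5  7.   7.8  7.9  5.7] 199.97182997413273 [[0.0, 0.2], [0.02, 0.22], [0.04, 0.2], [0.041, 0.2]]
14 0.3 [10.7 17.7 25.4 31.9 35.6 35.5 31.9 26.4 20.8 16.7 14.5 13.4 11.8  7.7] 299.9530859498933 [[0.0, 0.2], [0.02, 0.22], [0.04, 0.2], [0.041, 0.2]]
```

move_arm:
  plan:
    - {"x": 0,"y": -0.0011,"z": -0.0049,"yaw": 0,"fingers": 1}
    - {"x": 0,"y": -0.0033,"z": -0.0146,"yaw": 0,"fingers": 1}
    - {"x": 0,"y": -0.0059,"z": -0.0263,"yaw": 0,"fingers": 1}
    - {"x": 0,"y": -0.0079,"z": -0.0351,"yaw": 0,"fingers": 1}
    - {"x": 0,"y": -0.0087,"z": -0.039,"yaw": 0,"fingers": 1}

```text
time: 3.6
eef_pos: [0.5139, -0.1699, 0.2735]
tcp_rot: [1.0, 0.001, 0.001, 0.0]
contact_force: [-0.9, -1.4, -8.2]
opening: 0.282
finger_force: 70.1
```

move_arm:
  plan:
    - {"x": 0,"y": -0.0087,"z": -0.039,"yaw": 0,"fingers": 1}

```text
time: 3.7
eef_pos: [0.5112, -0.1605, 0.3054]
tcp_rot: [1.0, 0.001, -0.005, -0.003]
contact_force: [0.0, -1.2, -8.5]
opening: 0.28
finger_force: 70.2
```

The second row added a shift instead of holding, so the tote is already past the partition. I'll replan the swing-cancelling carry from this state.

Run:
```python
from sh import *
np.set_printoptions(precision=1,suppress=True)
v=solve(14,.2,-.2,.087,.07); print(np.cumsum(v*100),v*100,sim(v,-.2,0,.087,.07))
```

```text
[ 11.4  27.6  49.   74.1 100.2 123.9 142.7 156.  164.9 171.6 178.4 186.2
 194.3 200. ] [11.4 16.2 21.4 25.2 26.1 23.7 18.8 13.3  8.9  6.7  6.8  7.9  8.1  5.7] (np.float64(0.00031308452460595507), 0.2)
```

move_arm:
  plan:
    - {"x": 0,"y": -0.0114,"z": -0.022,"yaw": 0,"fingers": 1}
    - {"x": 0,"y": -0.0276,"z": -0.032,"yaw": 0,"fingers": 1}
    - {"x": 0,"y": -0.049,"z": -0.036,"yaw": 0,"fingers": 1}
    - {"x": 0,"y": -0.0741,"z": -0.037,"yaw": 0,"fingers": 1}
    - {"x": 0,"y": -0.1002,"z": -0.037,"yaw": 0,"fingers": 1}

```text
time: 4.2
eef_pos: [0.5127, -0.059, 0.3473]
tcp_rot: [1.0, 0.001, -0.001, -0.001]
contact_force: [-0.2, -0.4, -8.1]
opening: 0.278
finger_force: 70.5
```

move_arm:
  plan:
    - {"x": 0,"y": -0.0237,"z": 0,"yaw": 0,"fingers": 1}
    - {"x": 0,"y": -0.0425,"z": 0,"yaw": 0,"fingers": 1}
    - {"x": 0,"y": -0.0558,"z": 0,"yaw": 0,"fingers": 1}
    - {"x": 0,"y": -0.0647,"z": 0,"yaw": 0,"fingers": 1}
    - {"x": 0,"y": -0.0714,"z": 0,"yaw": 0,"fingers": 1}

```text
time: 4.7
eef_pos: [0.5133, 0.011, 0.3479]
tcp_rot: [1.0, 0.001, -0.0, -0.0]
contact_force: [0.2, 0.1, -7.7]
opening: 0.281
finger_force: 70.5
```

move_arm:
  plan:
    - {"x": 0,"y": -0.0068,"z": 0,"yaw": 0,"fingers": 1}
    - {"x": 0,"y": -0.0146,"z": 0,"yaw": 0,"fingers": 1}
    - {"x": 0,"y": -0.0227,"z": 0,"yaw": 0,"fingers": 1}
    - {"x": 0,"y": -0.0284,"z": 0,"yaw": 0,"fingers": 1}

```text
time: 5.1
eef_pos: [0.5134, 0.0391, 0.3484]
tcp_rot: [1.0, 0.001, 0.0, 0.0]
contact_force: [0.1, -0.9, -8.1]
opening: 0.28
finger_force: 70.5
```

Run:
```python
from h import *
I=[]
for k in range(14):
    s=ctrl.get_state();im=ctrl.read_camera("scene");I.append(im);
    if k%4==0: print(s["time"],np.round(s["eef_pos"],4),np.round(s["contact_force"],1))
np.save("pics/seq.npy",np.array(I))
cv2.imwrite("pics/seq0.png",I[0][:,:,::-1])
d=np.std(np.array(I).astype(float),0).max(2);ys,xs=np.where(d>25);print(len(ys),xs.min() if len(xs) else 0,xs.max() if len(xs) else 0,ys.min() if len(xs) else 0,ys.max() if len(xs) else 0)
```

```text
5.1 [0.5134 0.0391 0.3484] [ 0.1 -0.9 -8.1]
5.3 [0.5133 0.0388 0.3483] [ 0.1  0.5 -7.8]
5.5 [0.5133 0.0385 0.3483] [ 0.1  0.6 -8.5]
5.7 [0.5133 0.0384 0.3483] [ 0.   0.1 -8.2]
1115 305 356 93 244
```

View pics/seq0.png

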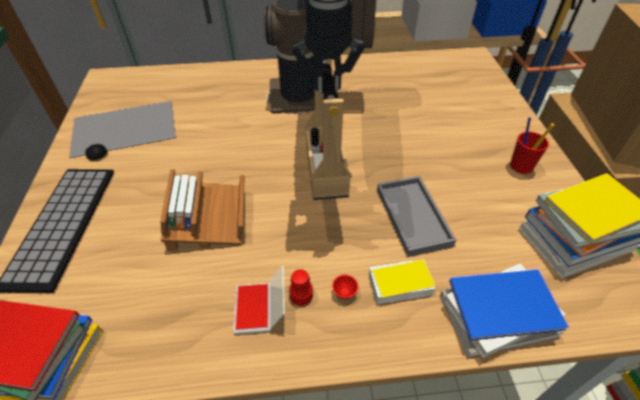

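The tote hangs free at around (328,150), underside at about row 194, and looks near vertical. The rack and the other items are undisturbed. Next I'll measure the residual swing.

```bash
cat > sw.py <<'E'
from h import *
from scipy.optimize import curve_fit
W=6.77
def edges(im,r0,r1,c0,c1):
    """mid column of the near end board: strongest left/right edges, subpixel, averaged over rows"""
    g=im[r0:r1,c0:c1].astype(float)[:,:,0]; out=[]
    for row in g:
        x=np.where(row<150)[0]
        if len(x)<10: continue
        l,r=x.min(),x.max()
        if l<1 or r>len(row)-2: continue
        f=lambda a,b:(150-a)/(b-a)
        out.append(((l-1+f(row[l-1],row[l]))+(r+f(row[r],row[r+1])))/2+c0)
    return np.median(out) if out else np.nan
def fit(t,u,pxrad):
    m=np.isfinite(u);t=t[m];u=u[m];t0=t[-1]
    A=np.c_[np.cos(W*(t-t0)),np.sin(W*(t-t0)),np.ones(len(t))]
    c,res,_,_=np.linalg.lstsq(A,u,rcond=None)
    e=np.std(A@c-u)
    # theta(t)=a cos+b sin about t0
    return c/[pxrad,pxrad,1],e,t0
E
python3 - <<'E'
from sw import *
I=np.load("pics/seq.npy");t=5.1+.05*np.arange(14)
print(I[0][180,300:360,0].tolist())
for r in((168,176),(176,184),(182,190)):
    u=np.array([edges(i,*r,297,367) for i in I]);print(u.round(1))
    print(fit(t,u,108))
E
```

```text
[132, 127, 125, 120, 124, 121, 125, 121, 118, 118, 107, 103, 104, 109, 117, 120, 118, 118, 116, 118, 118, 118, 117, 118, 115, 118, 114, 116, 117, 118, 115, 116, 115, 115, 116, 114, 112, 113, 112, 113, 114, 115, 114, 115, 110, 111, 115, 117, 116, 136, 167, 194, 198, 202, 200, 201, 204, 204, 203, 204]
[nan nan nan nan nan nan nan nan nan nan nan nan nan nan]Traceback (most recent call last):
  File "<stdin>", line 6, in <module>
  File "sw.py", line 16, in fit
    m=np.isfinite(u);t=t[m];u=u[m];t0=t[-1]
                                      ~^^^^
IndexError: index -1 is out of bounds for axis 0 with size 0
```

```bash
python3 - <<'E'
s=open('sw.py').read()
a=s.index("def edges");b=s.index("def fit")
s=s[:a]+'''def edges(im,r0,r1,c0,c1):
    """column of the near board's right edge (steepest brightening), subpixel, median over rows"""
    g=cv2.GaussianBlur(im[r0:r1,c0:c1,0].astype(np.float32),(5,1),0); out=[]
    for row in g:
        d=np.diff(row);k=int(np.argmax(d))
        if 1<=k<len(d)-1: out.append(k+.5+.5*(d[k-1]-d[k+1])/(d[k-1]-2*d[k]+d[k+1])+c0)
    return np.median(out) if out else np.nan
'''+s[b:]
open('sw.py','w').write(s)
E
python3 - <<'E'
from sw import *
np.set_printoptions(precision=4,suppress=True)
I=np.load("pics/seq.npy");t=5.1+.05*np.arange(14)
for r in((160,168),(168,176),(176,184),(182,190)):
    u=np.array([edges(i,*r,325,375) for i in I]);print(u.round(1));print(fit(t,u,108))
E
```

```text
[346.4 348.3 348.7 348.7 349.  349.2 349.1 348.9 348.8 348.6 347.4 345.8
 344.3 343.3]
(array([ -0.0237,  -0.0124, 346.8434]), np.float64(0.6204639132634123), np.float64(5.75))
[349.1 351.  352.6 353.9 354.9 355.2 355.1 354.7 353.3 351.8 350.1 348.6
 347.  345.9]
(array([ -0.0404,  -0.0235, 350.3035]), np.float64(0.08815645717857268), np.float64(5.75))
[349.7 351.4 352.7 354.  354.7 355.5 355.5 354.6 353.6 352.2 350.6 349.
 347.7 346.7]
(array([ -0.0373,  -0.0223, 350.7183]), np.float64(0.09498626424865149), np.float64(5.75))
[349.4 350.8 352.5 353.8 354.7 355.5 355.5 354.6 353.5 351.9 350.3 348.6
 347.1 345.9]
(array([ -0.0402,  -0.0244, 350.3445]), np.float64(0.1048009507416621), np.float64(5.75))
```

```bash
cat >> sh.py <<'E'
def solve2(N,D,th,om,lead,vmax=.4):
    def f(v): 
        a=sim(v,th,om,0,lead)[0]; u=np.r_[0,v,0]
        return 400*a*a+np.sum(np.diff(u)**2)+4000*(v.sum()*.1-D)**2
    return minimize(f,np.full(N,D/N*10),bounds=[(-vmax,vmax)]*N,options=dict(maxiter=3000,maxfun=10**6)).x
E
python3 - <<'E'
from sh import *
np.set_printoptions(precision=1,suppress=True)
a,b=-.040,-.0236;dt=.05;W=6.77
th=a*np.cos(W*dt)+b*np.sin(W*dt);om=W*(-a*np.sin(W*dt)+b*np.cos(W*dt));print(th,om)
v=solve2(20,.212,th,om,.01);print(np.cumsum(v*100),v*100,sim(v,th,om,0,.01))
E
```

```text
-0.0455670664330048 -0.060780295632984246
[  2.8   8.3  16.1  25.9  37.4  50.   63.4  77.5  92.  106.8 121.8 136.8
 151.5 165.3 177.8 188.8 197.8 204.7 209.5 212. ] [ 2.8  5.5  7.8  9.8 11.4 12.6 13.4 14.  14.5 14.8 15.  15.  14.6 13.8
 12.6 10.9  9.   6.9  4.8  2.5] (np.float64(9.217809952502782e-06), np.float64(0.052542483969172334))
```

move_arm:
  plan:
    - {"x": 0.0007,"y": -0.0028,"z": 0,"yaw": 0,"fingers": 1}
    - {"x": 0.0021,"y": -0.0083,"z": 0,"yaw": 0,"fingers": 1}
    - {"x": 0.004,"y": -0.0161,"z": 0,"yaw": 0,"fingers": 1}
    - {"x": 0.0064,"y": -0.0259,"z": 0,"yaw": 0,"fingers": 1}
    - {"x": 0.0093,"y": -0.0374,"z": 0,"yaw": 0,"fingers": 1}

```text
time: 6.3
eef_pos: [0.5227, 0.0771, 0.3483]
tcp_rot: [1.0, 0.001, -0.0, -0.0]
contact_force: [-0.2, 0.4, -7.4]
opening: 0.28
finger_force: 70.5
```

move_arm:
  plan:
    - {"x": 0.0031,"y": -0.0126,"z": 0,"yaw": 0,"fingers": 1}
    - {"x": 0.0065,"y": -0.026,"z": 0,"yaw": 0,"fingers": 1}
    - {"x": 0.01,"y": -0.0401,"z": 0,"yaw": 0,"fingers": 1}
    - {"x": 0.0136,"y": -0.0546,"z": 0,"yaw": 0,"fingers": 1}
    - {"x": 0.0173,"y": -0.0694,"z": 0,"yaw": 0,"fingers": 1}

```text
time: 6.8
eef_pos: [0.54, 0.1469, 0.3482]
tcp_rot: [1.0, 0.001, -0.0, 0.0]
contact_force: [-0.1, -0.6, -7.4]
opening: 0.28
finger_force: 70.5
```

move_arm:
  plan:
    - {"x": 0.0037,"y": -0.015,"z": 0,"yaw": 0,"fingers": 1}
    - {"x": 0.0075,"y": -0.03,"z": 0,"yaw": 0,"fingers": 1}
    - {"x": 0.0111,"y": -0.0447,"z": 0,"yaw": 0,"fingers": 1}
    - {"x": 0.0145,"y": -0.0585,"z": 0,"yaw": 0,"fingers": 1}
    - {"x": 0.0177,"y": -0.071,"z": 0,"yaw": 0,"fingers": 1}

```text
time: 7.3
eef_pos: [0.5575, 0.2179, 0.3482]
tcp_rot: [1.0, 0.001, -0.0, -0.0]
contact_force: [0.1, -0.4, -8.0]
opening: 0.281
finger_force: 70.5
```

move_arm:
  plan:
    - {"x": 0.0027,"y": -0.011,"z": 0,"yaw": -0.02,"fingers": 1}
    - {"x": 0.005,"y": -0.02,"z": 0,"yaw": -0.06,"fingers": 1}
    - {"x": 0.0067,"y": -0.0269,"z": 0,"yaw": -0.1,"fingers": 1}
    - {"x": 0.0079,"y": -0.0317,"z": 0,"yaw": -0.128,"fingers": 1}
    - {"x": 0.0085,"y": -0.0342,"z": 0,"yaw": -0.136,"fingers": 1}

```text
time: 7.8
eef_pos: [0.5659, 0.251, 0.3483]
tcp_rot: [0.998, 0.07, -0.0, 0.0]
contact_force: [0.5, 0.1, -8.7]
opening: 0.284
finger_force: 70.5
```

```bash
cat > grab.py <<'E'
from h import *
import sys
n=int(sys.argv[1]);tag=sys.argv[2];I=[];t=[]
for k in range(n):
    t.append(ctrl.get_state()["time"]);I.append(ctrl.read_camera("scene"))
s=ctrl.get_state();print(t[0],t[-1],s["time"],np.round(s["eef_pos"],4),np.round(s["tcp_rot"],4),np.round(s["contact_force"],1))
np.savez(f"pics/{tag}.npz",I=np.array(I),t=t)
cv2.imwrite(f"pics/{tag}s.png",I[-1][:,:,::-1])
d=np.std(np.array(I).astype(float),0).max(2);ys,xs=np.where(d>15);print(len(ys),[f(a) for a in(xs,ys) for f in(np.min,np.max)] if len(xs) else 0)
E
python3 grab.py 16 b
```

```text
7.8 8.55 8.6 [0.5657 0.2507 0.3483] [0.9976 0.0688 0.     0.    ] [ 0.4 -0.5 -7.5]
0 0
```

View pics/bs.png

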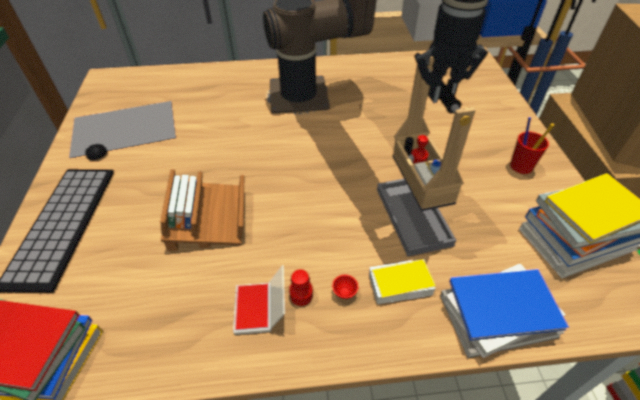

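The tote hangs over the tray: base front corners at about (428,206) and (461,197), tray beneath at (415,215). I'll check the swing numerically and look at a crop from each camera for alignment.

Run:
```python
from sw import *
np.set_printoptions(precision=4,suppress=True)
z=np.load("pics/b.npz");I,t=z["I"],z["t"]
for r in((172,180),(180,187),(187,194)):
    u=np.array([edges(i,*r,440,485) for i in I]);print(u.round(1));print(fit(t,u,108))
b=cv2.cvtColor(ctrl.read_camera("top"),cv2.COLOR_RGB2BGR);cv2.imwrite("pics/t2.png",b)
a=cv2.imread("pics/bs.png")
a=cv2.resize(a[60:260,365:475],None,fx=3,fy=3,interpolation=cv2.INTER_CUBIC); b=cv2.resize(b[170:300,180:290],None,fx=4,fy=4,interpolation=cv2.INTER_CUBIC)
o=np.zeros((600,800,3),np.uint8);o[:a.shape[0],:a.shape[1]]=a;o[:b.shape[0],340:340+b.shape[1]]=b
cv2.imwrite("pics/crop4.png",o)
```

```text
[459.8 459.7 459.5 459.4 459.3 459.4 459.4 459.4 459.5 459.8 459.8 459.8
 459.8 459.9 459.9 459.9]
(array([  0.0026,  -0.0007, 459.6733]), np.float64(0.07451613383950491), np.float64(8.55))
[462.  462.  461.9 461.5 461.6 461.5 461.5 461.5 461.9 462.  462.  462.
 462.1 462.1 462.2 462.1]
(array([  0.0029,  -0.0006, 461.9003]), np.float64(0.10088083425538044), np.float64(8.55))
[459.5 459.4 459.1 458.9 458.9 458.8 458.8 459.1 459.1 459.4 459.5 459.4
 459.4 459.7 459.7 459.8]
(array([  0.0038,  -0.0006, 459.3288]), np.float64(0.1117922467828706), np.float64(8.55))
```

View pics/crop4.png

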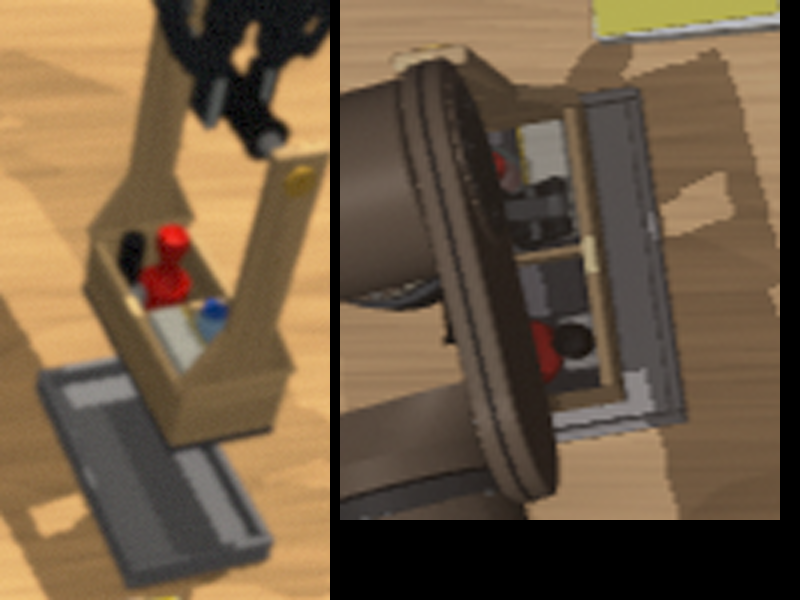

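Run:
```python
from h import *
np.set_printoptions(precision=4,suppress=True)
f=lambda p:np.array(p)/3-.35+[365,60]
for z in(.130,.135,.14):
    nl,nr,fl=[plane("scene",f(p),z) for p in((170,447),(273,428),(86,291))]
    c=(fl+nr)/2;d=nl-fl;print(z,c,np.linalg.norm(d),np.linalg.norm(nr-nl),np.arctan2(d[1],d[0]),np.arctan2(nl[0]-nr[0],nr[1]-nl[1]))
```

```text
0.13 [0.5622 0.255  0.13  ] 0.17195832880304163 0.08001941240445247 0.1383369756836783 0.12265126737271412
0.135 [0.567  0.2528 0.135 ] 0.17071021726220428 0.07943861383070375 0.13833697568367845 0.12265126737271424
0.14 [0.5718 0.2506 0.14  ] 0.16946210572136697 0.07885781525695507 0.13833697568367856 0.12265126737271288
```

Swing amplitude is about 0.003 rad and the tote is centred within about 5 mm (12 mm tolerance). I'll hold still for over 3 s, then lower it to just above the rim.

move_arm:
  plan:
    - {"x": 0,"y": 0,"z": 0,"yaw": 0,"fingers": 1}
    - {"x": 0,"y": 0,"z": 0,"yaw": 0,"fingers": 1}
    - {"x": 0,"y": 0,"z": 0,"yaw": 0,"fingers": 1}
    - {"x": 0,"y": 0,"z": 0,"yaw": 0,"fingers": 1}
    - {"x": 0,"y": 0,"z": 0,"yaw": 0,"fingers": 1}

```text
time: 9.15
eef_pos: [0.5657, 0.2507, 0.3483]
tcp_rot: [0.998, 0.069, -0.0, 0.0]
contact_force: [-0.2, 0.4, -8.5]
opening: 0.281
finger_force: 70.5
```

move_arm:
  plan:
    - {"x": 0,"y": 0,"z": 0,"yaw": 0,"fingers": 1}
    - {"x": 0,"y": 0,"z": 0,"yaw": 0,"fingers": 1}
    - {"x": 0,"y": 0,"z": 0,"yaw": 0,"fingers": 1}
    - {"x": 0,"y": 0,"z": 0,"yaw": 0,"fingers": 1}
    - {"x": 0,"y": 0,"z": 0,"yaw": 0,"fingers": 1}

```text
time: 9.65
eef_pos: [0.5657, 0.2508, 0.3483]
tcp_rot: [0.998, 0.069, -0.0, -0.0]
contact_force: [-0.4, 0.6, -7.8]
opening: 0.281
finger_force: 70.5
```

move_arm:
  plan:
    - {"x": 0,"y": 0,"z": 0,"yaw": 0,"fingers": 1}
    - {"x": 0,"y": 0,"z": 0,"yaw": 0,"fingers": 1}
    - {"x": 0,"y": 0,"z": 0,"yaw": 0,"fingers": 1}
    - {"x": 0,"y": 0,"z": 0,"yaw": 0,"fingers": 1}
    - {"x": 0,"y": 0,"z": 0,"yaw": 0,"fingers": 1}

```text
time: 10.15
eef_pos: [0.5657, 0.2508, 0.3483]
tcp_rot: [0.998, 0.069, 0.0, -0.0]
contact_force: [-1.0, 0.1, -8.0]
opening: 0.279
finger_force: 70.5
```

move_arm:
  plan:
    - {"x": 0,"y": 0,"z": 0,"yaw": 0,"fingers": 1}
    - {"x": 0,"y": 0,"z": 0,"yaw": 0,"fingers": 1}
    - {"x": 0,"y": 0,"z": 0,"yaw": 0,"fingers": 1}
    - {"x": 0,"y": 0,"z": 0,"yaw": 0,"fingers": 1}
    - {"x": 0,"y": 0,"z": 0,"yaw": 0,"fingers": 1}

```text
time: 10.65
eef_pos: [0.5657, 0.2507, 0.3484]
tcp_rot: [0.998, 0.069, 0.0, 0.0]
contact_force: [0.5, -0.0, -7.8]
opening: 0.277
finger_force: 70.5
```

move_arm:
  plan:
    - {"x": 0,"y": 0,"z": 0,"yaw": 0,"fingers": 1}
    - {"x": 0,"y": 0,"z": 0,"yaw": 0,"fingers": 1}
    - {"x": 0,"y": 0,"z": 0,"yaw": 0,"fingers": 1}
    - {"x": 0,"y": 0,"z": 0,"yaw": 0,"fingers": 1}
    - {"x": 0,"y": 0,"z": 0,"yaw": 0,"fingers": 1}

```text
time: 11.15
eef_pos: [0.5657, 0.2508, 0.3483]
tcp_rot: [0.998, 0.069, -0.0, -0.0]
contact_force: [-0.5, -0.5, -8.1]
opening: 0.281
finger_force: 70.5
```

move_arm:
  plan:
    - {"x": 0,"y": 0,"z": 0,"yaw": 0,"fingers": 1}
    - {"x": 0,"y": 0,"z": 0,"yaw": 0,"fingers": 1}
    - {"x": 0,"y": 0,"z": 0,"yaw": 0,"fingers": 1}
    - {"x": 0,"y": 0,"z": 0,"yaw": 0,"fingers": 1}
    - {"x": 0,"y": 0,"z": 0,"yaw": 0,"fingers": 1}

```text
time: 11.65
eef_pos: [0.5657, 0.2507, 0.3483]
tcp_rot: [0.998, 0.069, -0.0, -0.0]
contact_force: [0.1, -0.3, -8.2]
opening: 0.282
finger_force: 70.5
```

```bash
python3 grab.py 20 c
python3 - <<'E'
from sw import *
z=np.load("pics/c.npz");I,t=z["I"],z["t"]
for r in((172,180),(180,187)):
    print(fit(t,np.array([edges(i,*r,440,485) for i in I]),108))
E
```

```text
11.65 12.6 12.65 [0.5657 0.2508 0.3483] [ 0.9976  0.0689  0.     -0.    ] [-0.4  0.4 -8.1]
0 0
(array([-5.98463875e-05,  1.76893089e-04,  4.59845385e+02]), np.float64(0.03402302161128481), np.float64(12.6))
(array([ 3.65229234e-05, -6.85310784e-05,  4.61997580e+02]), np.float64(0.05775390535877643), np.float64(12.6))
```

move_arm:
  plan:
    - {"x": 0,"y": 0,"z": 0.004,"yaw": 0,"fingers": 1}
    - {"x": 0,"y": 0,"z": 0.012,"yaw": 0,"fingers": 1}
    - {"x": 0,"y": 0,"z": 0.022,"yaw": 0,"fingers": 1}
    - {"x": 0,"y": 0,"z": 0.034,"yaw": 0,"fingers": 1}
    - {"x": 0,"y": 0,"z": 0.047,"yaw": 0,"fingers": 1}

```text
time: 13.15
eef_pos: [0.5654, 0.2507, 0.2997]
tcp_rot: [0.998, 0.069, -0.001, 0.0]
contact_force: [1.2, 0.2, -7.1]
opening: 0.29
finger_force: 70.5
```

move_arm:
  plan:
    - {"x": 0,"y": 0,"z": 0.013,"yaw": 0,"fingers": 1}
    - {"x": 0,"y": 0,"z": 0.026,"yaw": 0,"fingers": 1}
    - {"x": 0,"y": 0,"z": 0.037,"yaw": 0,"fingers": 1}
    - {"x": 0,"y": 0,"z": 0.045,"yaw": 0,"fingers": 1}
    - {"x": 0,"y": 0,"z": 0.05,"yaw": 0,"fingers": 1}

```text
time: 13.65
eef_pos: [0.5655, 0.2507, 0.2502]
tcp_rot: [0.998, 0.069, -0.001, 0.0]
contact_force: [0.9, 0.6, -7.5]
opening: 0.281
finger_force: 70.5
```

```bash
python3 grab.py 16 d
python3 - <<'E'
from h import *
a=cv2.imread("pics/ds.png");b=cv2.cvtColor(ctrl.read_camera("top"),cv2.COLOR_RGB2BGR)
a=cv2.resize(a[110:260,365:475],None,fx=4,fy=4,interpolation=cv2.INTER_CUBIC); b=cv2.resize(b[180:290,195:285],None,fx=3.8,fy=3.8,interpolation=cv2.INTER_CUBIC)
o=np.zeros((600,800,3),np.uint8);o[:a.shape[0],:a.shape[1]]=a;o[:b.shape[0],450:450+b.shape[1]]=b
cv2.imwrite("pics/crop5.png",o)
E
```

```text
13.65 14.4 14.45 [0.5657 0.2508 0.2513] [ 0.9976  0.0689  0.     -0.    ] [-0.7 -0.7 -7.6]
105 [np.int64(409), np.int64(473), np.int64(50), np.int64(157)]
```

View pics/crop5.png

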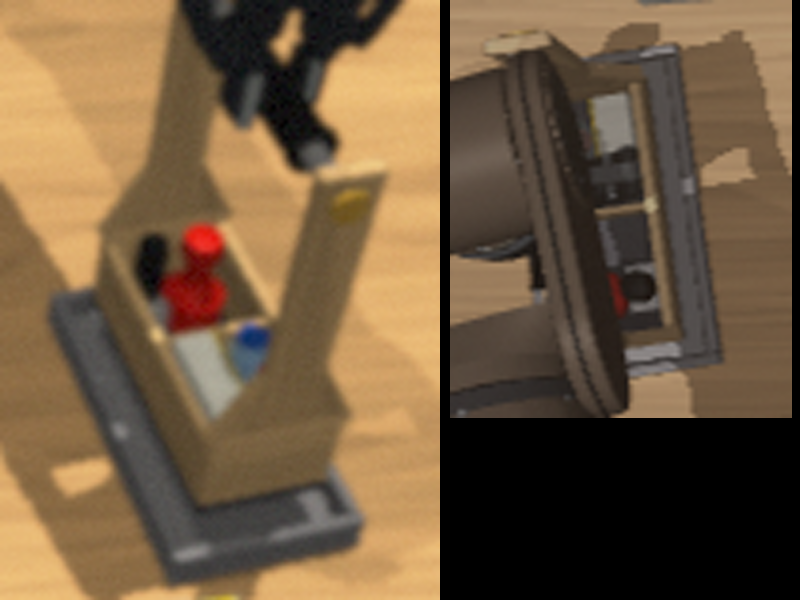

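Run:
```python
from h import *
np.set_printoptions(precision=4,suppress=True)
f=lambda p:np.array(p)/4-.4+[365,110]
T=np.array([.5701,.2479]);yaw=.134
for z in(.033,.038):
    P=[plane("scene",f(p),z) for p in((203,505),(335,480))]
    m=(P[0]+P[1])/2;u=np.array([np.cos(yaw),np.sin(yaw)]);c=m[:2]-.09*u;e=c-T
    print(z,P,c,"along",e@u,"across",e@[-u[1],u[0]])
for q in[(52,297),(172,572),(358,522)]: print(plane("scene",f(q),.026))
```

```text
0.033 [array([0.6522, 0.2297, 0.033 ]), array([0.6426, 0.3116, 0.033 ])] [0.5582 0.2586] along -0.010338640961758131 across 0.012198355707030383
0.038 [array([0.6559, 0.2279, 0.038 ]), array([0.6463, 0.3093, 0.038 ])] [0.5619 0.2566] along -0.006978790943371854 across 0.009719657619318792
[0.4697 0.1769 0.026 ]
[0.6918 0.2026 0.026 ]
[0.669  0.3186 0.026 ]
```

The tote is about 12 mm above the rim and inside it; underside front corners are near scene pixels (415,236) and (448,229). I'll check the sideways margin numerically in the top view.

Run:
```python
from h import *
np.set_printoptions(precision=4,suppress=True)
b=ctrl.read_camera("top")
ref=cv2.imread("pics/top0.png")[:,:,::-1]
for r in(215,250):
    print(r,[(c,*b[r,c].tolist()) for c in range(240,270)])
    print("ref",[(c,*ref[r,c].tolist()) for c in range(250,270)])
s=cv2.imread("pics/ds.png")[:,:,::-1]
for r in (222,228): print("scene",r,[(c,*s[r,c].tolist()) for c in range(400,462,1)])
```

```text
215 [(240, 140, 135, 127), (241, 140, 135, 126), (242, 125, 120, 111), (243, 101, 94, 85), (244, 117, 99, 78), (245, 126, 105, 80), (246, 105, 86, 64), (247, 76, 61, 45), (248, 62, 51, 38), (249, 73, 68, 64), (250, 82, 77, 75), (251, 84, 78, 76), (252, 84, 79, 76), (253, 75, 69, 67), (254, 71, 65, 62), (255, 78, 73, 71), (256, 80, 74, 72), (257, 68, 62, 58), (258, 86, 70, 56), (259, 109, 87, 64), (260, 115, 90, 66), (261, 115, 91, 66), (262, 114, 90, 66), (263, 114, 90, 66), (264, 114, 90, 65), (265, 114, 90, 66), (266, 113, 90, 65), (267, 112, 90, 65), (268, 114, 91, 67), (269, 113, 90, 65)]
ref [(250, 124, 118, 116), (251, 124, 119, 117), (252, 125, 119, 117), (253, 117, 112, 110), (254, 106, 100, 98), (255, 112, 106, 104), (256, 111, 105, 103), (257, 80, 74, 72), (258, 82, 67, 53), (259, 141, 113, 83), (260, 160, 129, 96), (261, 160, 129, 97), (262, 159, 129, 97), (263, 159, 128, 96), (264, 159, 128, 95), (265, 159, 129, 96), (266, 159, 129, 96), (267, 158, 129, 96), (268, 158, 128, 96), (269, 157, 128, 94)]
250 [(240, 52, 48, 47), (241, 72, 68, 65), (242, 87, 82, 80), (243, 90, 8
[... 2760 characters left out ...]
(428, 107, 87, 59), (429, 109, 90, 60), (430, 106, 88, 57), (431, 107, 86, 58), (432, 108, 86, 57), (433, 106, 87, 57), (434, 106, 85, 58), (435, 108, 88, 56), (436, 112, 91, 63), (437, 110, 89, 60), (438, 108, 88, 57), (439, 107, 86, 58), (440, 106, 86, 54), (441, 112, 92, 60), (442, 111, 87, 59), (443, 110, 91, 62), (444, 110, 88, 59), (445, 112, 91, 65), (446, 109, 95, 77), (447, 117, 109, 99), (448, 131, 120, 112), (449, 154, 133, 112), (450, 177, 145, 104), (451, 192, 150, 101), (452, 199, 153, 98), (453, 199, 153, 94), (454, 200, 154, 98), (455, 196, 152, 96), (456, 198, 152, 97), (457, 198, 152, 98), (458, 198, 154, 98), (459, 200, 154, 97), (460, 201, 156, 101), (461, 202, 156, 101)]
```

The top view shows a 12 mm clearance to the inner wall along the whole side, so the tote is centred and parallel. I'll lower it.

move_arm:
  plan:
    - {"x": 0,"y": 0,"z": 0.004,"yaw": 0,"fingers": 1}
    - {"x": 0,"y": 0,"z": 0.01,"yaw": 0,"fingers": 1}
    - {"x": 0,"y": 0,"z": 0.016,"yaw": 0,"fingers": 1}
    - {"x": 0,"y": 0,"z": 0.02,"yaw": 0,"fingers": 1}
    - {"x": 0,"y": 0,"z": 0.022,"yaw": 0,"fingers": 1}

```text
time: 15.05
eef_pos: [0.5652, 0.2506, 0.228]
tcp_rot: [0.998, 0.069, -0.001, 0.0]
contact_force: [0.2, 0.8, -8.6]
opening: 0.279
finger_force: 70.5
```

move_arm:
  plan:
    - {"x": 0,"y": 0,"z": 0.001,"yaw": 0,"fingers": 1}
    - {"x": 0,"y": 0,"z": 0.002,"yaw": 0,"fingers": 1}
    - {"x": 0,"y": 0,"z": 0.003,"yaw": 0,"fingers": 1}
    - {"x": 0,"y": 0,"z": 0.004,"yaw": 0,"fingers": 1}

```text
time: 15.45
eef_pos: [0.5658, 0.2508, 0.2256]
tcp_rot: [0.998, 0.069, 0.0, -0.0]
contact_force: [-2.4, 0.1, -4.7]
opening: 0.279
finger_force: 70.8
```

move_arm:
  plan:
    - {"x": 0,"y": 0,"z": 0.001,"yaw": 0,"fingers": 1}
    - {"x": 0,"y": 0,"z": 0.002,"yaw": 0,"fingers": 1}

```text
time: 15.65
eef_pos: [0.5661, 0.2514, 0.2255]
tcp_rot: [0.998, 0.069, 0.001, -0.001]
contact_force: [-4.2, 0.5, 2.1]
opening: 0.276
finger_force: 71.3
```

move_arm:
  plan:
    - {"x": 0,"y": 0,"z": -0.001,"yaw": 0,"fingers": 1}
    - {"x": 0,"y": 0,"z": -0.001,"yaw": 0,"fingers": 1}

```text
time: 15.85
eef_pos: [0.5659, 0.251, 0.2255]
tcp_rot: [0.998, 0.069, 0.001, -0.0]
contact_force: [-3.6, 0.7, -0.8]
opening: 0.28
finger_force: 71.2
```

```bash
python3 grab.py 4 e
python3 - <<'E'
from sw import *
I=np.load("pics/e.npz")["I"]
for r in((195,203),(203,210),(210,217),(217,224),(224,231)): print(r,[round(float(edges(i,*r,430,480)),1) for i in I])
D=np.load("pics/d.npz")["I"]
for r in((190,198),(198,205),(205,212),(212,219)): print(r,[round(float(edges(i,*r,430,480)),1) for i in D[-2:]])
E
```

```text
15.85 16.0 16.05 [0.566  0.2511 0.2255] [ 9.976e-01  6.890e-02  6.000e-04 -3.000e-04] [-3.6  0.5  2.5]
0 0
(195, 203) [447.3, 447.3, 447.4, 447.2]
(203, 210) [444.7, 444.7, 444.6, 444.8]
(210, 217) [445.7, 445.8, 445.7, 445.9]
(217, 224) [449.1, 449.1, 449.0, 449.1]
(224, 231) [448.7, 448.7, 448.7, 448.7]
(190, 198) [448.7, 448.6]
(198, 205) [446.9, 446.9]
(205, 212) [449.7, 449.7]
(212, 219) [451.3, 451.6]
```

The tote has settled on the tray floor. I'll release.

move_arm:
  plan:
    - {"x": 0,"y": 0,"z": 0,"yaw": 0,"fingers": 0.7}
    - {"x": 0,"y": 0,"z": 0,"yaw": 0,"fingers": 0.6}
    - {"x": 0,"y": 0,"z": 0,"yaw": 0,"fingers": 0.4}
    - {"x": 0,"y": 0,"z": 0,"yaw": 0,"fingers": 0.2}
    - {"x": 0,"y": 0,"z": 0,"yaw": 0,"fingers": 0}
  force: 30

```text
time: 16.55
eef_pos: [0.5661, 0.2506, 0.2243]
tcp_rot: [0.998, 0.069, 0.0, 0.0]
contact_force: [0.1, 0.6, 0.0]
opening: 0.895
finger_force: 0.0
```

move_arm:
  plan:
    - {"x": 0,"y": 0,"z": 0,"yaw": 0,"fingers": 0}
    - {"x": 0,"y": 0,"z": 0,"yaw": 0,"fingers": 0}
    - {"x": 0,"y": 0,"z": -0.005,"yaw": 0,"fingers": 0}
    - {"x": 0,"y": 0,"z": -0.02,"yaw": 0,"fingers": 0}
    - {"x": 0,"y": 0,"z": -0.045,"yaw": 0,"fingers": 0}

```text
time: 17.05
eef_pos: [0.5649, 0.2505, 0.2689]
tcp_rot: [0.998, 0.069, -0.002, 0.0]
contact_force: [0.6, 1.3, -0.1]
opening: 0.999
finger_force: 0.0
```

move_arm:
  plan:
    - {"x": 0,"y": 0,"z": -0.03,"yaw": 0,"fingers": 0}
    - {"x": 0,"y": 0,"z": -0.06,"yaw": 0,"fingers": 0}
    - {"x": 0,"y": 0,"z": -0.085,"yaw": 0,"fingers": 0}
    - {"x": 0,"y": 0,"z": -0.1,"yaw": 0,"fingers": 0}
    - {"x": 0,"y": 0,"z": -0.1,"yaw": 0,"fingers": 0}

```text
time: 17.55
eef_pos: [0.5666, 0.251, 0.3735]
tcp_rot: [0.998, 0.069, 0.003, -0.001]
contact_force: [0.1, 0.4, -0.0]
opening: 1.0
finger_force: 0.0
```

```bash
python3 grab.py 6 f
python3 - <<'E'
from h import *
a=cv2.imread("pics/fs.png");b=cv2.cvtColor(ctrl.read_camera("top"),cv2.COLOR_RGB2BGR)
a=cv2.resize(a[50:260,280:500],None,fx=2,fy=2,interpolation=cv2.INTER_CUBIC); b=cv2.resize(b[180:290,195:285],None,fx=3.8,fy=3.8,interpolation=cv2.INTER_CUBIC)
o=np.zeros((600,800,3),np.uint8);o[:a.shape[0],:a.shape[1]]=a;o[:b.shape[0],450:450+b.shape[1]]=b
cv2.imwrite("pics/crop6.png",o)
E
```

```text
17.55 17.8 17.85 [0.5652 0.2506 0.3671] [ 9.976e-01  6.880e-02 -1.800e-03  3.000e-04] [-0.4  0.7  0.5]
878 [np.int64(340), np.int64(496), np.int64(0), np.int64(120)]
```

View pics/crop6.png

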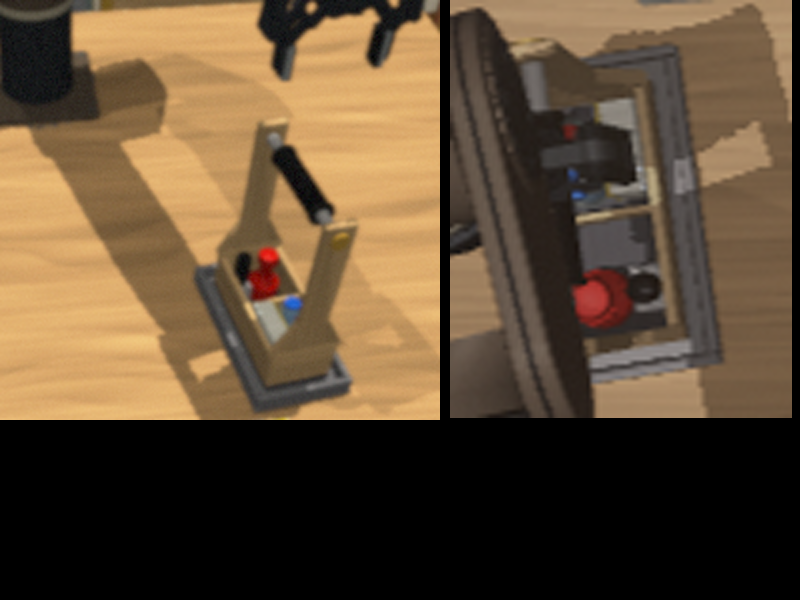

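The tote stands upright and flat inside the tray rim (scene about (425,170)), and the open gripper is clear above it. I'll hand in.

```bash
python3 -c "
from plant import ctrl
print(ctrl.sign_off())"
```

```text
the job is handed in; nothing more can be done
None
```

The tote was drawn from the rack by its grip, hung still for over three seconds above the tray, lowered flat inside the rim, released, and the job handed in at about 18 s; one mis-sent row made the last part of the draw faster than planned, and the small swing it left (about 0.05 rad) was damped before the hold.

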